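# Shut the mould case and hold the turntable's index plunger out

### The job

The mould case on the casting turntable is about to be turned. First lower its open hinged lid gently, without slamming it, until it is fully shut on the case; only then grip the knob of the sprung index plunger that stands at the turntable's rim, pull it straight up as far as it goes so that its pin is clear of its hole in the turntable, and finish while still gripping it there, so that a colleague can turn the table. Leave the other things on the bench where they stand.

Things in the scene. Friction and masses are not known exactly. Their poses are not given: they have to be found in the camera images.
- turntable: Round steel casting turntable, fixed to the bench: plate 310 mm across, its top face 45 mm above the bench. Origin at the centre of its underside, on the bench.
- mould_case: Open-topped plywood case fixed on the middle of the turntable: 130 (x) x 120 (y) x 50 mm high, walls 7 mm; inside, below the rim, a grey mould with a white rosette. Origin at the centre of its underside (45 mm above the bench), z up; the lid's hinge runs along the rim of its +x side (65 mm from the centre, away from the robot), parallel to its y.
- lid (a joint): Lid angle, rad: 0 fully shut, 1.57 upright, 1.9 end of swing; starts open at 1.3 to 1.75. Plywood panel 8 mm thick, 130 mm from hinge to free edge, 120 mm wide, a 12 mm lip in the middle of the free edge. The hinge is stiff: the lid stays at any angle; 1 to 4 N near the free edge moves it (say pushed from behind, towards the robot, then down).
- lid_hinge (a point): Point on the hinge line at the middle of the lid's width, on the underside of the lid, 50 mm above the case's underside. Axes turn with the lid: -x runs along the lid to its free edge, z is out of its upper (outer) face.
- lid_edge (a point): Middle of the lid's free edge, on the upper (outer) face: 130 mm along the lid from lid_hinge and 8 mm above its underside.
- plunger_stand: Dark steel bracket of the index plunger, fixed beside the turntable, on the robot's side, left or right of it. Origin at the turntable's centre on the bench; its -x axis points to the plunger (130 mm out), then the column (190 mm out). Column and arm reach 105 mm above the bench; the plunger's steel barrel, 23 mm across, is at the arm's end, 75 to 118 mm above the bench.
- plunger (a joint): Lift of the plunger, m: 0 with its pin seated in the hole (12 mm deep), 0.020 fully pulled, at its stop. A spring draws it back down: about 5 N at the start of the pull, 13 N at full lift. It does not latch: let go, it snaps back.
- plunger_knob (a point): Centre of the plunger's knob: a plain black upright cylinder 28 mm across and 25 mm tall, its axis vertical. At rest its centre is 138.5 mm, its underside 126 mm and its top 151 mm above the bench; it moves straight up and down. The space round it above the barrel's top (118 mm above the bench) is free.
- seat_hole (a point): Mouth of the plunger's seat hole in the turntable's top face, straight below the knob; one of a ring of 24 dark holes.
- casting: Loose small plaster rosette, 44 mm across, about 19 mm tall, lying on the turntable's plate behind the case. Origin under its centre. A bystander.
- tub: Loose open blue plastic tub, 72 mm across, 80 mm tall, to the left or right of the turntable. Origin under its centre. A bystander.
- jar: Loose closed glass jar, 60 mm across, 70 mm tall, to the left or right of the turntable. Origin under its centre. A bystander.
- bottle: Loose clear bottle, 66 mm across, 200 mm tall. Origin under its centre. A bystander.
- scraper: Loose flat scraper lying on the bench, along its x. A bystander.
- brush: Loose brush lying on the bench, along its x. A bystander.
- wedge: Loose wooden block, 70 x 35 x 25 mm. Origin under its centre. A bystander.

How it is judged:
By the outcome, as a careful person would: the job done as asked, in the order asked, and still so for the second after the job is handed in, while the arm keeps its last pose, push and grip.
It also fails if it takes over 43 s, if anything falls off the work surface, if the arm or the gripper's body presses on something with over 40 N, if the wrist force passes 120 N, or if a joint passes its speed limit or range.

### The arm

A 7-joint arm with a two-finger parallel gripper is mounted at the origin on the work surface. World frame = base frame: x ahead of the robot, y to its left, z up, the work surface at z = 0. Lengths are in m, angles in rad, forces in N, time in s.
With the tool pointing down it reaches from about 0.4 to 0.85 m from the base axis. Payload 10.4 kg.
Tool frame: the origin (TCP) lies between the finger pads; the fingertips stand 17 mm ahead of it and the grasp point (between the pads) lies 2 mm behind it; z points along the fingers, y is the line along which they close (so a half turn about z gives the same grasp; the last joint's range is limited). The gripper opens to 85 mm and grips with 20 to 120 N. Pads are 22 mm wide; open, the fingers measure 114 mm over their backs; the gripper's body (76 mm by 85 mm) begins 54 mm behind the grasp point. The pads swing forward as they close: fully open they stand 13 mm farther back than shut.
Start: joints at [1.231, 0.332, -0.065, 1.46, 0.022, 1.35, -0.088], TCP at [0.195, -0.594, 0.209] pointing down, gripper open.
Joint ranges: [-2.6, 2.6], [-0.5, 2.12], [-1.47, 1.34], [0.16, 2.42], [-1.27, 4.41], [0.06, 2.06], [-2.6, 2.6]. Speed limits (rad/s): [2.22, 2.22, 2.79, 2.79, 3.14, 3.14, 3.14].

### API

Orientations are given as [roll, pitch, yaw] about the fixed x, y, z axes, in that order (R = Rz(yaw) Ry(pitch) Rx(roll)).
In Python, from bench import env, capture, workorder gives the robot as it stands.
- The arm moves only by the shell command python3 -m jog 'ROWS' [FORCE]. ROWS is a JSON list of rows, 1 to 20 of them, each of 5 numbers: dx, dy, dz in m, then a turn about the tool's z in rad, then the opening from 0.0 (shut) to 1.0 (fully open); each row is the pose to reach, as a shift and turn from the pose commanded when the command began, along the tool's axes at that moment; what a row does not reach only later rows make up. A row lasts 1/8 s, in which the tool goes at most 0.0625 m and 0.188 rad, less where a joint would pass 70% of its speed; a pose out of reach is approached as far as the arm can. The fingers move at their own pace and stop on an object; FORCE is the grip in N (left out, the last holds). Time passes only in rows, so rows that do not move let the fingers close. It prints the time, the measured TCP pose, the force, the opening and the grip force at its end. Input that does not fit is refused with a message, and nothing moves.
- env.read_state(): the state, without advancing time (a new reading comes with each control period).
- capture(name): name is "side" or "top" or "wrist"; returns a dict with "pixels" (400x640x3 uint8, red, green, blue), "fx", "fy", "cx", "cy" (pixels), "R" (3x3) and "t" (3): a world point X has camera coordinates R X + t. Camera axes: x right, y down, z forward; pixel columns grow to the right and rows downward; lengths in m; the calibration is good to about 2 mm. A picture is of the moment at which its call begins. There is no depth.
- workorder.finish_job(): hands the job in; it is judged then, once.
The state is a dict: "clock": time; "joints": joint angles; "dq": joint speeds; "joint_torque": joint torques, N m; "tool_pos": TCP position; "tool_rot": TCP orientation; "ft_force": force on the tool from outside, world axes, zero at the start; "wrist_torque": the same for the moment, N m; "grip_width": opening from 0.0 (shut) to 1.0 (fully open); "gripper_force": force on a finger pad.
Only numpy, scipy, OpenCV 4.12 (cv2) and the standard library are available. Lean on these libraries where they do the work, as an engineer would, in place of code of your own. Each camera call takes 0.05 s, during which the arm holds its last target. There are 200 camera calls.

## Working session

There is one attempt and no reset: what is moved stays moved. The work goes in short steps, Python scripts to look and compute and a shell command to move; the robot and the scene stay as the last step left them, time stands still between calls to the robot, and variables do not carry over. Pictures are saved under pics/ and viewed, at most 10 in all, crops included, and the job is handed in when it is done.

```bash
mkdir -p pics; ls; python3 - <<'E'
from bench import env,capture,workorder
import cv2,numpy as np
s=env.read_state()
print({k:np.round(v,3).tolist() for k,v in s.items()})
for n in("side","top"):
    c=capture(n);cv2.imwrite(f"pics/{n}0.png",c["pixels"][:,:,::-1])
    print(n,c["fx"],c["cx"],c["cy"],np.round(c["R"],3).tolist(),np.round(c["t"],3), -c["R"].T@c["t"])
E
```

```text
pics
{'clock': 0.0, 'joints': [1.231, 0.333, -0.065, 1.461, 0.022, 1.35, -0.088], 'dq': [0.0, -0.002, 0.001, 0.0, -0.0, 0.0, -0.0], 'joint_torque': [0.0, -62.545, 0.049, -39.16, 0.016, 0.01, -0.0], 'tool_pos': [0.195, -0.594, 0.209], 'tool_rot': [-3.14, 0.0, 0.317], 'ft_force': [0.051, 0.914, -0.532], 'wrist_torque': [-0.007, 0.003, -0.002], 'gripper_force': 0.0, 'grip_width': 0.999}
side 401.56991871825574 319.65108030776406 201.21914505340584 [[-0.991, -0.134, 0.017], [-0.103, 0.667, -0.738], [0.088, -0.733, -0.675]] [0.568 0.123 1.377] [0.45440561 1.00317087 1.01072538]
top 471.3746725443358 325.650981801082 197.86045438802856 [[0.003, -1.0, -0.001], [-0.978, -0.003, -0.209], [0.209, 0.001, -0.978]] [0.019 0.606 1.598] [0.25792588 0.01833509 1.68990201]
```

View pics/side0.png

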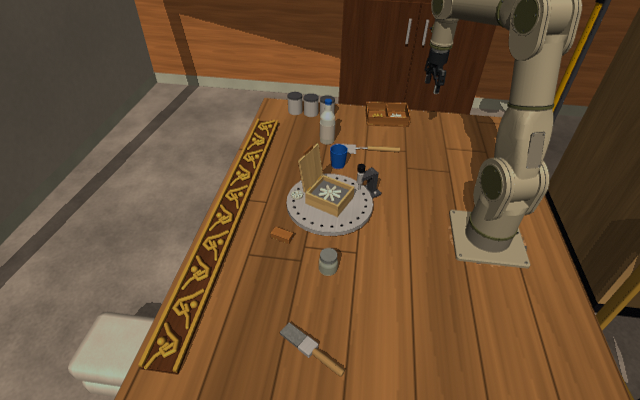

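View pics/top0.png

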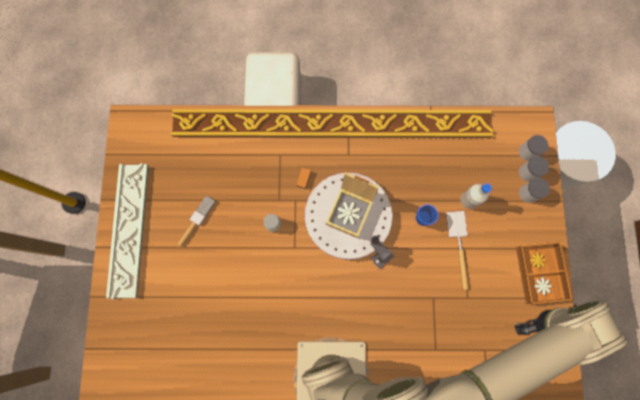

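The side view shows the turntable at about (330,203), the lid open at (312,165) and the plunger at (362,172). The top view shows the table at (349,216) and the plunger at (378,247), with the blue tub beside it at (427,215). I'll enlarge both.

```bash
python3 - <<'E'
import cv2,numpy as np
a=cv2.imread("pics/side0.png")[130:240,270:400];b=cv2.imread("pics/top0.png")[160:270,295:445]
r=lambda i,w:cv2.resize(i,(w,600 if 0 else int(i.shape[0]*w/i.shape[1])),interpolation=cv2.INTER_CUBIC)
cv2.imwrite("pics/s1.png",r(a,700));cv2.imwrite("pics/t1.png",r(b,800))
print(700/130,800/150)
E
```

```text
5.384615384615385 5.333333333333333
```

View pics/s1.png

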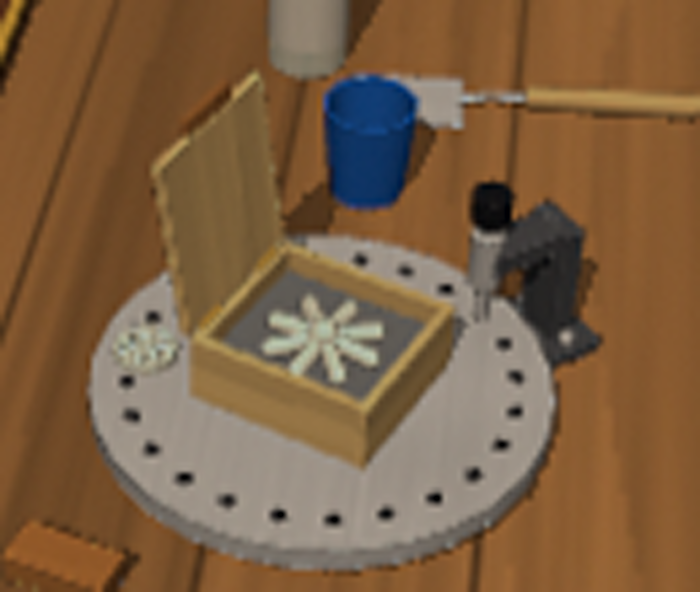

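View pics/t1.png

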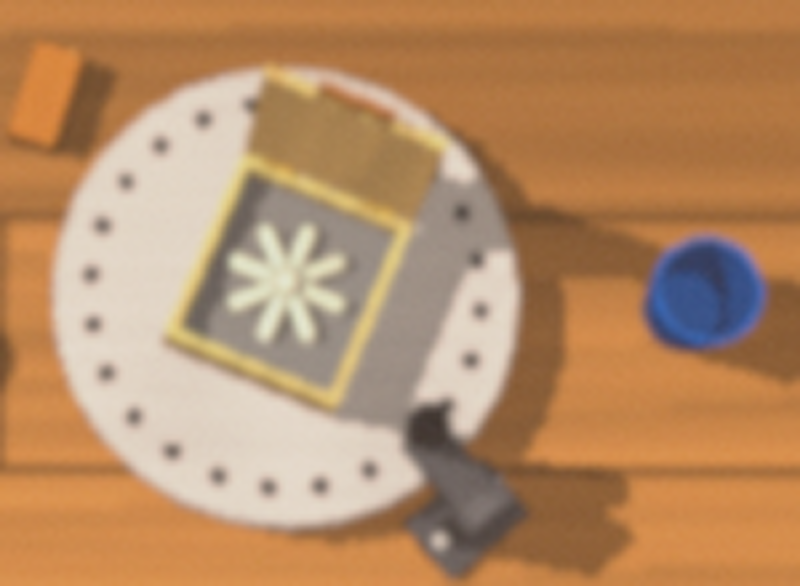

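The side crop shows the lid's free edge from (155,170) to (258,75) and the knob at (492,208). The top crop shows the case rim corners at (172,330), (335,403), (410,222) and (246,160), and the knob at (431,425).

```bash
cat > h.py <<'E'
from bench import env,capture
import numpy as np,cv2
def P(c): return np.diag([1,1,1.])@np.array([[c["fx"],0,c["cx"]],[0,c["fy"],c["cy"]],[0,0,1]])@np.c_[c["R"],c["t"]]
def ray(c,p,z):
    o=-c["R"].T@c["t"];d=c["R"].T@np.array([(p[0]-c["cx"])/c["fx"],(p[1]-c["cy"])/c["fy"],1]);return o+d*(z-o[2])/d[2]
def tri(c,p,e,q):
    X=cv2.triangulatePoints(P(c),P(e),np.array(p,float).reshape(2,1),np.array(q,float).reshape(2,1))[:,0];return X[:3]/X[3]
E
python3 - <<'E'
from h import *
np.set_printoptions(precision=4,suppress=True)
S,T=capture("side"),capture("top")
f=lambda x,y:(270+(x+.5)/5.3846-.5,130+(y+.5)/5.3846-.5); g=lambda x,y:(295+(x+.5)/5.3333-.5,160+(y+.5)/5.3333-.5)
# turntable
im=cv2.cvtColor(T["pixels"],cv2.COLOR_RGB2HSV)
pt=[(52,300),(520,300),(290,66),(285,527),(105,440),(130,130)]
for p in pt: print("tt",ray(T,g(*p),.045))
print("ctr",ray(T,g(286,297),.045), ray(S,f(322,392),.045))
R=np.array([ray(T,g(*p),.095) for p in[(170,332),(335,405),(412,222),(246,157)]])
R2=np.array([ray(S,f(*p),.095) for p in[(456,309),(364,408),(190,340),(285,244)]]) # NR?,...
print("rimT",R,R.mean(0));print("rimS",R2,R2.mean(0))
print("lidL",tri(S,f(155,170),T,g(268,68)),tri(S,f(258,75),T,g(445,148)))
print("lidalt",tri(S,f(258,75),T,g(268,68)))
print("knob",tri(S,f(492,208),T,g(431,425)),ray(S,f(492,208),.1385),ray(T,g(429,420),.145))
print("hole",ray(S,f(481,312),.045))
print("casting",ray(S,f(145,348),.06),"tub",ray(T,g(708,292),.08),"stand",ray(T,g(495,500),.105))
E
```

```text
tt [0.5449 0.096  0.045 ]
tt [ 0.5458 -0.2146  0.045 ]
tt [ 0.7061 -0.0631  0.045 ]
tt [ 0.3954 -0.0576  0.045 ]
tt [0.4518 0.0601 0.045 ]
tt [0.6611 0.045  0.045 ]
ctr [ 0.5473 -0.0593  0.045 ] [ 0.5453 -0.0449  0.045 ]
rimT [[ 0.5155  0.0177  0.095 ]
 [ 0.4687 -0.0877  0.095 ]
 [ 0.5881 -0.1389  0.095 ]
 [ 0.631  -0.0315  0.095 ]] [ 0.5508 -0.0601  0.095 ]
rimS [[ 0.4632 -0.0837  0.095 ]
 [ 0.5131  0.02    0.095 ]
 [ 0.6302 -0.0268  0.095 ]
 [ 0.5826 -0.1338  0.095 ]] [ 0.5473 -0.0561  0.095 ]
lidL [ 0.6557 -0.0412  0.2179] [ 0.6061 -0.147   0.2211]
lidalt [ 0.615  -0.0365  0.3044]
knob [ 0.4492 -0.1443  0.1346] [ 0.4466 -0.1384  0.1385] [ 0.453  -0.1423  0.145 ]
hole [ 0.4464 -0.1425  0.045 ]
casting [ 0.6651 -0.0536  0.06  ] tub [ 0.5453 -0.3319  0.08  ] stand [ 0.4076 -0.187   0.105 ]
```

```bash
G=1; python3 -m jog '[[0, 0, -0.05, 0, 0], [0, 0, -0.10, 0, 0], [0.05, -0.026, -0.1, 0.1, 0], [0.10, -0.052, -0.1, 0.2, 0], [0.15, -0.079, -0.1, 0.3, 0], [0.2, -0.105, -0.1, 0.4, 0], [0.25, -0.131, -0.1, 0.5, 0], [0.3, -0.157, -0.1, 0.6, 0], [0.35, -0.184, -0.1, 0.7, 0], [0.4, -0.21, -0.1, 0.727, 0], [0.45, -0.236, -0.1, 0.727, 0], [0.5, -0.262, -0.1, 0.727, 0], [0.55, -0.289, -0.1, 0.727, 0], [0.598, -0.314, -0.1, 0.727, 0], [0.598, -0.314, -0.1, 0.727, 0], [0.598, -0.314, -0.1, 0.727, 0]]'
```

```text
clock: 2.2
tool_pos: [0.665, -0.1096, 0.3089]
tool_rot: [3.141, 0.0, -0.41]
ft_force: [-1.1, -0.1, 0.2]
grip_width: -0.005
gripper_force: 0.0
```

```bash
python3 -m jog '[[0, 0, 0.04, 0, 0], [0, 0, 0.08, 0, 0], [0, 0, 0.097, 0, 0], [0, 0, 0.097, 0, 0]]' && python3 - <<'E'
from h import *
a=capture("side")["pixels"][100:240,260:420,::-1];b=capture("top")["pixels"][130:270,285:445,::-1]
cv2.imwrite("pics/d2.png",cv2.resize(np.hstack([a,b]),(800,350),interpolation=cv2.INTER_CUBIC))
E
```

```text
clock: 2.7
tool_pos: [0.6645, -0.1103, 0.2121]
tool_rot: [3.141, 0.001, -0.412]
ft_force: [0.5, -0.8, 0.6]
grip_width: -0.0
gripper_force: 0.0
```

View pics/d2.png

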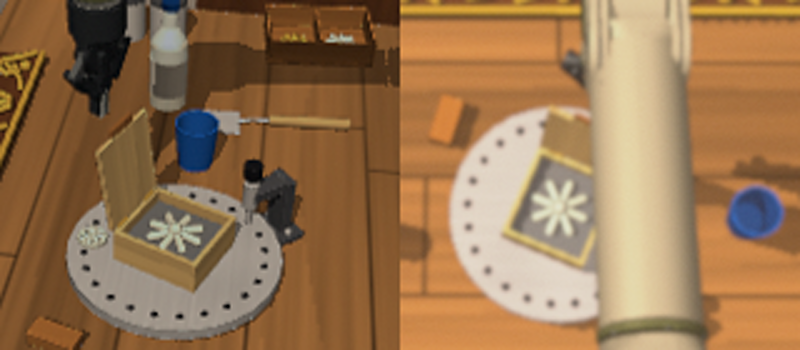

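The tips appear at side pixel (301,146), which is farther behind the lid than I expected. I'll compare that with the projected TCP.

```bash
python3 - <<'E'
from h import *
S,T=capture("side"),capture("top")
p=np.array(env.read_state()["tool_pos"]);print(p)
for X in (p-[0,0,.017],[.631,-.094,.2195],[.448,-.143,.1385]):
    for c in(S,T):
        q=P(c)@np.r_[X,1];print(np.round(q[:2]/q[2],1),end=" ")
    print()
f=lambda x,y:(260+x/2.5,100+y/2.5)
print(ray(S,f(103,115),.195),ray(S,f(103,115),.25),ray(S,f(103,115),.16))
E
```

```text
[ 0.665927   -0.10941637  0.21432027]
[298.2 153.7] [365.4 171.6] 
[307.5 151.9] [361.3 180.3] 
[360.6 167.4] [375.1 240.1] 
[ 0.66424996 -0.15990216  0.195     ] [ 0.65010127 -0.08148237  0.25      ] [ 0.67325366 -0.20980567  0.16      ]
```

```bash
python3 - <<'E'
from h import *
a=capture("side")["pixels"][95:205,265:345,::-1].copy()
w=capture("wrist")["pixels"][:,:,::-1]
a=cv2.resize(a,(400,550),interpolation=cv2.INTER_CUBIC)
cv2.imwrite("pics/d3.png",np.hstack([a,np.vstack([cv2.resize(w,(400,250)),np.zeros((300,400,3),np.uint8)])]))
E
```

```text
(no output)
```

View pics/d3.png

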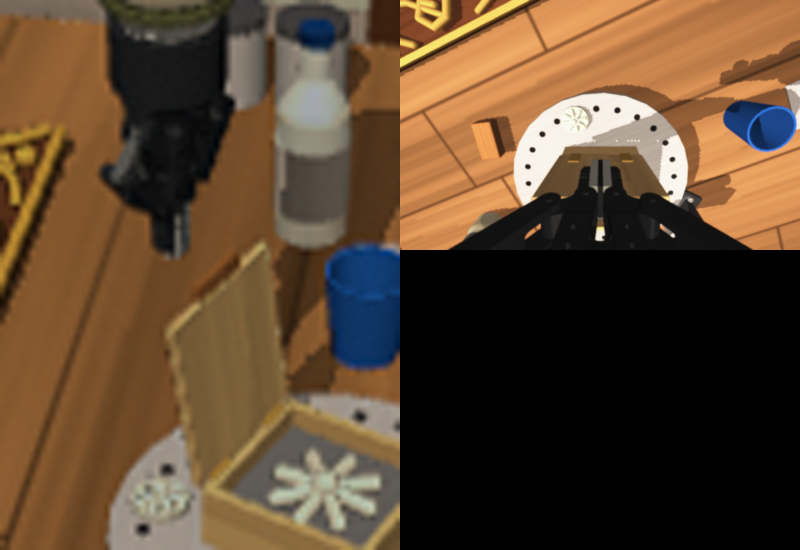

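The fingers end at side pixel (299,146), and at about (317,256) in the wrist view. I'll triangulate the tip from these two.

```bash
python3 - <<'E'
from h import *
S,W=capture("side"),capture("wrist")
p=np.array(env.read_state()["tool_pos"]);print(p, -W["R"].T@W["t"],W["fx"])
for dz in(-.017,0,.03):
    q=P(W)@np.r_[p+[0,0,dz],1];r=P(S)@np.r_[p+[0,0,dz],1];print(dz,np.round(q[:2]/q[2],1),np.round(r[:2]/r[2],1))
print(tri(S,(299.3,146),W,(317,256)))
cv2.imwrite("pics/w4.png",cv2.resize(W["pixels"][190:400,170:470,::-1],(800,560),interpolation=cv2.INTER_CUBIC))
E
```

```text
[ 0.6654409  -0.10920199  0.21305641] [ 0.7404733  -0.14054453  0.37675318] 341.7828078509771
-0.017 [322.1 241.6] [298.4 154. ]
0 [322.2 254.8] [298.3 150. ]
0.03 [322.6 285.1] [298.1 142.6]
[ 0.6659913  -0.11101107  0.22610248]
```

View pics/w4.png

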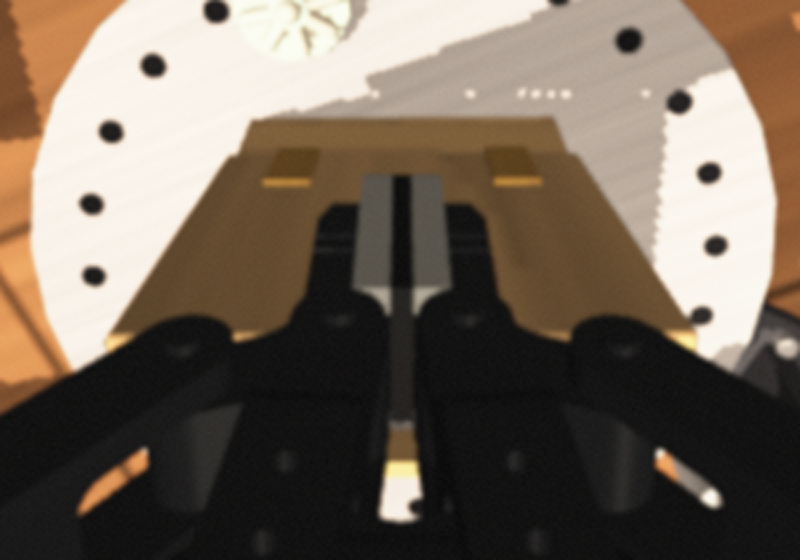

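The tip triangulates to about z = 0.226, higher than nominal. Side and wrist views agree on this, so I'll calibrate the tip height by touching the shut lid. Next I push the lid over, watching the force.

```bash
python3 -m jog '[[0, 0, 0.02, 0, 0], [-0.015, 0, 0.022, 0, 0], [-0.025, 0, 0.022, 0, 0], [-0.032, 0, 0.022, 0, 0], [-0.04, 0, 0.022, 0, 0], [-0.048, 0, 0.022, 0, 0], [-0.056, 0, 0.022, 0, 0], [-0.062, 0, 0.022, 0, 0]]'; python3 -m jog '[[-0.008, 0, 0.002, 0, 0], [-0.016, 0, 0.004, 0, 0], [-0.024, 0, 0.006, 0, 0], [-0.032, 0, 0.008, 0, 0]]'
```

```text
clock: 4.1
tool_pos: [0.6078, -0.0843, 0.1903]
tool_rot: [3.141, 0.0, -0.41]
ft_force: [2.1, 0.1, -1.6]
grip_width: -0.001
gripper_force: 0.7
clock: 4.6
tool_pos: [0.5783, -0.0715, 0.182]
tool_rot: [3.142, 0.0, -0.41]
ft_force: [1.5, -0.1, 0.1]
grip_width: 0.004
gripper_force: 0.6
```

```bash
python3 -m jog '[[-0.007, 0, 0.004, 0, 0], [-0.014, 0, 0.008, 0, 0], [-0.021, 0, 0.012, 0, 0], [-0.028, 0, 0.017, 0, 0], [-0.034, 0, 0.023, 0, 0], [-0.04, 0, 0.029, 0, 0]]'; python3 - <<'E'
from h import *
a=capture("side")["pixels"][95:235,265:385,::-1]
w=capture("wrist")["pixels"][:,:,::-1]
cv2.imwrite("pics/d5.png",np.hstack([cv2.resize(a,(400,467),interpolation=cv2.INTER_CUBIC),np.vstack([cv2.resize(w[150:400,160:480],(400,312)),np.zeros((155,400,3),np.uint8)])]))
print(env.read_state()["ft_force"])
E
```

```text
clock: 5.35
tool_pos: [0.5418, -0.0556, 0.1529]
tool_rot: [3.142, 0.0, -0.41]
ft_force: [0.2, 0.6, 1.5]
grip_width: -0.001
gripper_force: 0.5
[ 0.58980332  0.14105453 -0.45937319]
```

View pics/d5.png

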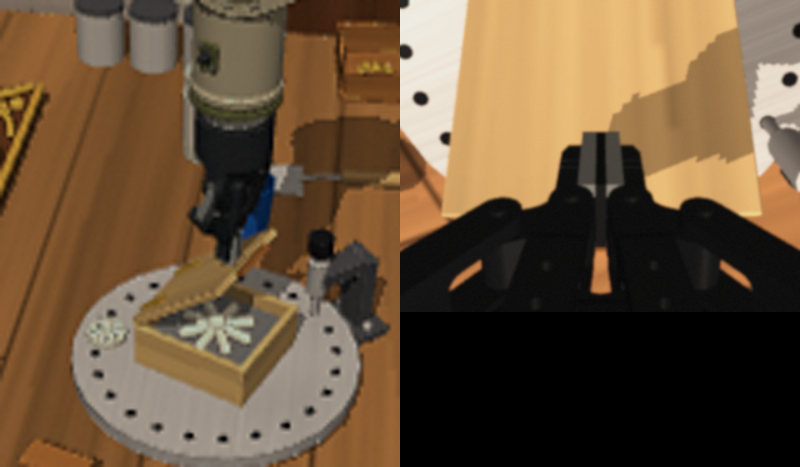

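The lid follows the fingers and stands at roughly 0.5 rad, with the tip on its outer face at side pixel (228,262) in the crop. I'll carry on down slowly.

```bash
python3 -m jog '[[-0.005, 0, 0.006, 0, 0], [-0.010, 0, 0.012, 0, 0], [-0.013, 0, 0.018, 0, 0], [-0.016, 0, 0.024, 0, 0], [-0.019, 0, 0.028, 0, 0], [-0.02, 0, 0.032, 0, 0]]'; python3 -m jog '[[-0.001, 0, 0.004, 0, 0], [-0.002, 0, 0.008, 0, 0], [-0.002, 0, 0.008, 0, 0]]'
```

```text
clock: 6.2
tool_pos: [0.5238, -0.0477, 0.1211]
tool_rot: [3.142, -0.0, -0.41]
ft_force: [-0.8, -0.3, 0.7]
grip_width: 0.003
gripper_force: 0.3
clock: 6.58
tool_pos: [0.5219, -0.047, 0.1129]
tool_rot: [3.141, 0.0, -0.41]
ft_force: [-0.3, -0.3, 0.2]
grip_width: 0.001
gripper_force: 0.0
```

```bash
for i in 1 2 3; do :; done; python3 -m jog '[[0, 0, 0.003, 0, 0], [0, 0, 0.006, 0, 0], [0, 0, 0.009, 0, 0], [0, 0, 0.009, 0, 0]]'; python3 -m jog '[[0, 0, 0.003, 0, 0], [0, 0, 0.006, 0, 0], [0, 0, 0.008, 0, 0], [0, 0, 0.008, 0, 0]]'
```

```text
clock: 7.08
tool_pos: [0.522, -0.047, 0.104]
tool_rot: [3.141, 0.0, -0.41]
ft_force: [0.0, 0.2, 0.0]
grip_width: -0.0
gripper_force: 0.0
clock: 7.58
tool_pos: [0.522, -0.047, 0.0961]
tool_rot: [3.142, 0.0, -0.41]
ft_force: [-0.2, -0.3, -0.1]
grip_width: -0.002
gripper_force: 0.0
```

```bash
python3 -m jog '[[0, 0, 0.002, 0, 0], [0, 0, 0.004, 0, 0], [0, 0, 0.004, 0, 0]]'; python3 -m jog '[[0, 0, 0.002, 0, 0], [0, 0, 0.004, 0, 0], [0, 0, 0.004, 0, 0]]'
```

```text
clock: 7.95
tool_pos: [0.522, -0.0471, 0.0921]
tool_rot: [3.141, 0.0, -0.41]
ft_force: [0.0, -0.1, -0.5]
grip_width: -0.005
gripper_force: 0.0
clock: 8.32
tool_pos: [0.522, -0.047, 0.0881]
tool_rot: [3.142, 0.0, -0.41]
ft_force: [0.5, 0.2, 0.0]
grip_width: -0.005
gripper_force: 0.0
```

```bash
python3 - <<'E'
from h import *
a=capture("side")["pixels"][115:235,265:385,::-1]
w=capture("wrist")["pixels"][:,:,::-1]
cv2.imwrite("pics/d6.png",np.hstack([cv2.resize(a,(400,400),interpolation=cv2.INTER_CUBIC),np.vstack([cv2.resize(w[150:400,160:480],(400,312)),np.zeros((88,400,3),np.uint8)])]))
E
```

```text
(no output)
```

View pics/d6.png

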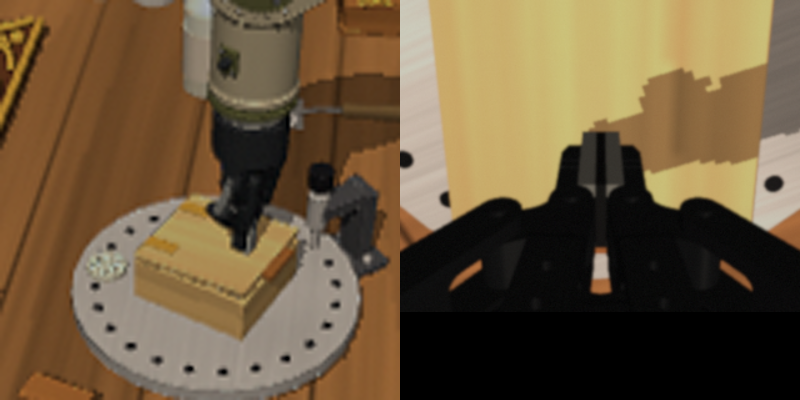

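The lid looks shut or very nearly so; the tip sits on it at about side pixel (338,190). I'll press down until the force rises.

```bash
python3 -m jog '[[0, 0, 0.001, 0, 0], [0, 0, 0.002, 0, 0], [0, 0, 0.002, 0, 0]]';python3 -m jog '[[0, 0, 0.001, 0, 0], [0, 0, 0.002, 0, 0], [0, 0, 0.002, 0, 0]]'; python3 -m jog '[[0, 0, 0.001, 0, 0], [0, 0, 0.002, 0, 0], [0, 0, 0.002, 0, 0]]'
```

```text
clock: 8.8
tool_pos: [0.5221, -0.047, 0.0862]
tool_rot: [3.142, 0.0, -0.41]
ft_force: [-0.8, -0.7, 0.7]
grip_width: 0.0
gripper_force: 0.0
clock: 9.18
tool_pos: [0.5221, -0.0471, 0.0842]
tool_rot: [3.142, -0.0, -0.41]
ft_force: [0.9, 0.4, -0.1]
grip_width: 0.001
gripper_force: 0.0
clock: 9.55
tool_pos: [0.5221, -0.047, 0.0822]
tool_rot: [3.142, 0.0, -0.41]
ft_force: [-0.8, -0.8, -0.3]
grip_width: -0.001
gripper_force: 0.0
```

```bash
python3 - <<'E'
from h import *
S=capture("side");p=np.array(env.read_state()["tool_pos"])
h=np.array([.6086,-.084]);u=np.array([.917,-.399])
for th in(0,.05,.1):
  for y in(-.06,.06):
    q=h-u*.13*np.cos(th)+y*np.array([.399,.917]);X=[*q,.095+.13*np.sin(th),1]
    r=P(S)@X;print(th,y,np.round(r[:2]/r[2],1))
for dz in(-.017,0,.015,.03):
    r=P(S)@np.r_[p+[0,0,dz],1];print(dz,np.round(r[:2]/r[2],1))
E
```

```text
0 -0.06 [353.7 186.3]
0 0.06 [337.  205.9]
0.05 -0.06 [353.8 184.9]
0.05 0.06 [337.1 204.5]
0.1 -0.06 [353.8 183.4]
0.1 0.06 [337. 203.]
-0.017 [336.2 198.4]
0 [336.4 194.8]
0.015 [336.6 191.6]
0.03 [336.8 188.3]
```

```bash
python3 -m jog '[[0, 0, 0.001, 0, 0], [0, 0, 0.002, 0, 0], [0, 0, 0.002, 0, 0]]';python3 -m jog '[[0, 0, 0.001, 0, 0], [0, 0, 0.002, 0, 0], [0, 0, 0.002, 0, 0]]'; python3 -m jog '[[0, 0, 0.001, 0, 0], [0, 0, 0.002, 0, 0], [0, 0, 0.002, 0, 0]]'
```

```text
clock: 9.98
tool_pos: [0.5222, -0.0471, 0.0815]
tool_rot: [3.141, -0.001, -0.41]
ft_force: [-7.1, -0.3, 12.6]
grip_width: -0.0
gripper_force: 6.9
clock: 10.35
tool_pos: [0.5223, -0.047, 0.0813]
tool_rot: [3.141, -0.001, -0.41]
ft_force: [-15.6, 0.5, 33.8]
grip_width: -0.002
gripper_force: 16.8
clock: 10.72
tool_pos: [0.5224, -0.0471, 0.081]
tool_rot: [3.14, -0.002, -0.41]
ft_force: [-25.5, 0.9, 53.3]
grip_width: -0.002
gripper_force: 26.6
```

The press shows the lid fully shut: contact comes at a reported TCP z of 0.0817 on a 0.103 m surface. The tips therefore sit about 21 mm above the reported TCP, which agrees with the images, so I'll use that for the knob. I back off, open, and move over the knob.

```bash
python3 -m jog '[[0, 0, -0.01, 0, 0], [0, 0, -0.05, 0, 0], [0, 0, -0.094, 0, 0], [-0.01, 0.04, -0.094, 0, 1], [-0.02, 0.08, -0.094, 0, 1], [-0.029, 0.116, -0.094, 0, 1], [-0.029, 0.116, -0.094, 0, 1], [-0.029, 0.116, -0.094, 0, 1], [-0.029, 0.116, -0.094, 0, 1]]'; python3 - <<'E'
from h import *
S=capture("side");T=capture("top");W=capture("wrist");s=env.read_state();print(s["ft_force"])
p=np.array(s["tool_pos"])
def prj(c,X):
    r=P(c)@np.r_[X,1];return r[:2]/r[2]
print(p,[prj(W,[x,y,.151]).round() for x,y in((.449,-.142),(.453,-.145))])
# lid edge profile in the side view, knob in wrist
w=W["pixels"][:,:,::-1]; a=S["pixels"][135:235,275:395,::-1]
cv2.imwrite("pics/d7.png",np.hstack([cv2.resize(a,(432,360),interpolation=cv2.INTER_CUBIC),cv2.resize(w[130:400,180:456],(368,360))]))
E
```

```text
clock: 11.85
tool_pos: [0.4498, -0.1409, 0.1703]
tool_rot: [-3.141, -0.0, -0.408]
ft_force: [0.7, 0.4, 0.6]
grip_width: 1.007
gripper_force: 0.0
[ 0.09165796  0.07431485 -0.06793208]
[ 0.44957919 -0.14120223  0.17021005] [array([324., 240.]), array([326., 233.])]
```

View pics/d7.png

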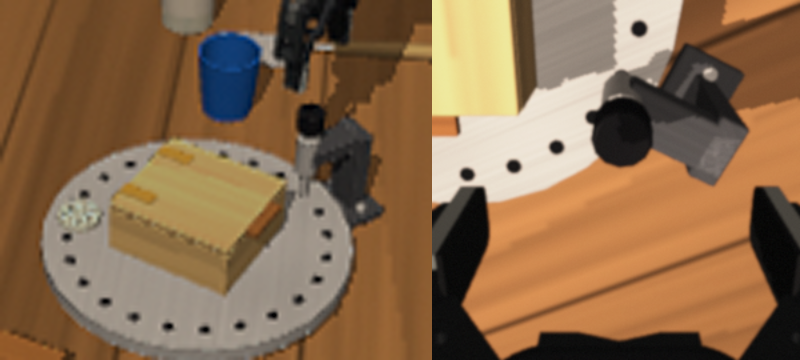

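The lid is shut flush, and the knob appears at about wrist pixel (322,229). I'll cast that ray to get the knob position.

```bash
python3 - <<'E'
from h import *
W=capture("wrist")
k=cv2.inRange(W["pixels"][190:270,280:360],(0,0,0),(45,45,45))
n,l,st,ce=cv2.connectedComponentsWithStats(k);i=1+st[1:,4].argmax();print(st[i],ce[i]+[280,190])
c=ce[i]+[280,190]
for z in(.145,.151):print(ray(W,c,z))
print(-W["R"].T@W["t"],W["R"][2])
E
```

```text
[  16   14   49   50 1858] [322.05758881 227.95640474]
[ 0.45420253 -0.14327499  0.145     ]
[ 0.45644885 -0.14420568  0.151     ]
[ 0.52476974 -0.172512    0.33348711] [-0.28666463  0.12354758 -0.95003126]
```

```bash
python3 -m jog '[[0.003, 0.001, 0.02, 0, 1], [0.003, 0.001, 0.04, 0, 1], [0.003, 0.001, 0.055, 0, 1], [0.003, 0.001, 0.069, 0, 1], [0.003, 0.001, 0.069, 0, 1]]'; python3 -m jog '[[0, 0, 0, 0, 0.6], [0, 0, 0, 0, 0.6], [0, 0, 0, 0, 0.2], [0, 0, 0, 0, 0.2], [0, 0, 0, 0, 0.2], [0, 0, 0, 0, 0.2], [0, 0, 0, 0, 0.2], [0, 0, 0, 0, 0.2]]' 60
```

```text
clock: 12.68
tool_pos: [0.451, -0.1438, 0.1004]
tool_rot: [3.142, 0.002, -0.41]
ft_force: [-0.2, -0.0, 0.2]
grip_width: 1.0
gripper_force: 0.0
clock: 13.68
tool_pos: [0.4521, -0.1435, 0.102]
tool_rot: [-3.141, -0.001, -0.41]
ft_force: [-1.6, 3.0, 5.6]
grip_width: 0.305
gripper_force: 58.8
```

The grip is at 26–28 mm opening, so the fingers are on the knob. I raise the grip to 80 N and pull up.

```bash
python3 -m jog '[[0, 0, 0, 0, 0], [0, 0, 0, 0, 0], [0, 0, -0.003, 0, 0], [0, 0, -0.006, 0, 0], [0, 0, -0.01, 0, 0], [0, 0, -0.01, 0, 0]]' 80; python3 -m jog '[[0, 0, -0.003, 0, 0], [0, 0, -0.006, 0, 0], [0, 0, -0.008, 0, 0], [0, 0, -0.008, 0, 0]]'
```

```text
clock: 14.42
tool_pos: [0.452, -0.1434, 0.1111]
tool_rot: [-3.141, -0.0, -0.41]
ft_force: [5.7, 1.2, -8.7]
grip_width: 0.297
gripper_force: 79.0
clock: 14.92
tool_pos: [0.4519, -0.1434, 0.1186]
tool_rot: [-3.141, -0.0, -0.41]
ft_force: [7.2, 1.5, -12.7]
grip_width: 0.297
gripper_force: 79.2
```

```bash
python3 -m jog '[[0, 0, -0.001, 0, 0], [0, 0, -0.002, 0, 0], [0, 0, -0.002, 0, 0]]'; python3 -m jog '[[0, 0, -0.001, 0, 0], [0, 0, -0.001, 0, 0]]'; python3 -m jog '[[0, 0, -0.001, 0, 0], [0, 0, -0.001, 0, 0]]'
```

```text
clock: 15.3
tool_pos: [0.4519, -0.1434, 0.1205]
tool_rot: [-3.141, -0.0, -0.41]
ft_force: [7.9, 1.1, -13.3]
grip_width: 0.297
gripper_force: 79.2
clock: 15.55
tool_pos: [0.4519, -0.1434, 0.1215]
tool_rot: [-3.141, -0.0, -0.41]
ft_force: [7.3, 1.1, -14.3]
grip_width: 0.296
gripper_force: 79.2
clock: 15.8
tool_pos: [0.4519, -0.1434, 0.1223]
tool_rot: [-3.141, -0.0, -0.41]
ft_force: [9.2, 2.2, -15.5]
grip_width: 0.296
gripper_force: 80.4
```

```bash
python3 -m jog '[[0, 0, -0.001, 0, 0], [0, 0, -0.001, 0, 0]]'; python3 -m jog '[[0, 0, -0.001, 0, 0], [0, 0, -0.001, 0, 0]]'
```

```text
clock: 16.05
tool_pos: [0.4518, -0.1434, 0.1223]
tool_rot: [-3.14, 0.0, -0.41]
ft_force: [13.2, 0.4, -25.7]
grip_width: 0.3
gripper_force: 80.7
clock: 16.3
tool_pos: [0.4517, -0.1433, 0.1224]
tool_rot: [-3.14, 0.001, -0.41]
ft_force: [18.5, -2.0, -35.0]
grip_width: 0.298
gripper_force: 81.2
```

The plunger is at its stop: the position is fixed and the force climbs. I ease off 1 mm, which keeps it against the stop, check that it holds, and hand in.

```bash
python3 -m jog '[[0, 0, 0.001, 0, 0], [0, 0, 0.001, 0, 0], [0, 0, 0.001, 0, 0], [0, 0, 0.001, 0, 0], [0, 0, 0.001, 0, 0], [0, 0, 0.001, 0, 0]]' && python3 - <<'E'
from h import *
from bench import workorder
s=env.read_state();print(s["tool_pos"],s["ft_force"],s["gripper_force"])
if s["ft_force"][2]<-17 and s["tool_pos"][2]>.1215: print(workorder.finish_job())
E
```

```text
clock: 17.05
tool_pos: [0.4518, -0.1434, 0.1223]
tool_rot: [-3.14, 0.0, -0.41]
ft_force: [13.7, 0.3, -25.8]
grip_width: 0.301
gripper_force: 82.6
[ 0.45178132 -0.14337332  0.12233512] [ 13.72059568   0.32017381 -25.79581987] 82.59590186644346
the job is handed in; nothing more can be done
None
```

I lowered the lid until it was fully shut, then pulled the plunger up to its stop and handed the job in at 17 s with the knob still gripped; while I confirmed the lid was shut, the fingertips briefly pressed on it with about 53 N, which is over 40 N if that limit counts the fingers.

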